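# Reset the tripped plating supply with the stylus

### The arm

A 6-joint arm with a two-finger parallel gripper is mounted at the origin on the work surface. World frame = base frame: x ahead of the robot, y to its left, z up, the work surface at z = 0. Lengths are in mm, angles in degrees, forces in N, time in s.
With the tool pointing down it reaches from about 350 to 850 mm from the base axis. Payload 8.1 kg.
Tool frame: the origin (TCP) lies at the centre of the arm's flange, where the gripper is bolted on; the fingertips stand 173 mm ahead of it and the grasp point (between the pads) lies 155 mm ahead of it; z points along the fingers, y is the line along which they close (so a half turn about z gives the same grasp; the last joint's range is limited). The gripper opens to 85 mm and grips with 20 to 120 N. Pads are 22 mm wide; open, the fingers measure 114 mm over their backs; the gripper's body (76 mm by 85 mm) begins 54 mm behind the grasp point. The pads swing forward as they close: fully open they stand 13 mm farther back than shut.
Start: joints at [-76.341, 7.471, 85.268, -0, 87.261, -4.893], TCP at [190.923, -568.819, 404.692] pointing down, gripper open.
Joint ranges: [-169.43, 169.43], [-51.17, 129.36], [1.28, 143.12], [-76.62, 256.62], [0, 156.53], [-152.29, 152.29]. Speed limits (degrees/s): [136.94, 136.94, 159.86, 180, 180, 180].

### API

Orientations are given as [roll, pitch, yaw] about the fixed x, y, z axes, in that order (R = Rz(yaw) Ry(pitch) Rx(roll)).
In Python, from bench import * gives the robot as it stands.
- The arm moves only by the shell command python3 -m jog 'ROWS' [FORCE]. ROWS is text: rows parted by semicolons, each of 7 numbers parted by spaces: the shift along the tool's x, y, z scaled (see below), then the turn, a rotation vector about the tool's x, y, z scaled (see below), then the closure, from -1 (fully open) to 1 (shut). In form: tx ty tz wx wy wz hand; .... A call has 1 to 5 rows; each row shifts and turns the commanded pose from where the row before left it, along the tool's axes as they then stand; what a row does not reach is not made up. The controller multiplies each number of a shift by 0.1 m and each number of a turn by 60 degrees. A row lasts 1/8 s, in which the tool goes at most 62.5 mm and 10.7 degrees, less where a joint would pass 70% of its speed; a pose out of reach is approached as far as the arm can. A call with a number of a shift or a turn outside -1 to 1 is refused whole. A call with a gripper value outside its range is refused whole. The fingers move at their own pace and stop on an object; FORCE is the grip in N (left out, the last holds). Time passes only in rows, so rows that do not move let the fingers close. It gives the time, the measured TCP pose, the force, the opening and the grip force at its end, in the units of the state.
- sense(): the state, without advancing time (a new reading comes with each control period).
- snapshot(name): name is "scene" or "top" or "wrist"; returns a dict with "img" (480x640x3 uint8, red, green, blue), "fx", "fy", "cx", "cy" (pixels), "extrinsics" (4x4, takes a point from camera to world coordinates). Camera axes: x right, y down, z forward; pixel columns grow to the right and rows downward; lengths in mm; the calibration is good to about 2 mm. A picture is of the moment at which its call begins. There is no depth.
- hand_in(): hands the job in; it is judged then, once.
The state is a dict: "time": time; "joint_pos": joint angles; "qd": joint speeds; "joint_efforts": joint torques, N m; "tool_pos": TCP position; "tcp_rot": TCP orientation; "ft_force": force on the tool from outside, world axes, zero at the start; "wrist_torque": the same for the moment, N m; "finger_gap": finger opening in mm; "grip_force": force on a finger pad.
Only numpy, scipy, OpenCV 4.12 (cv2) and the standard library are available. Lean on these libraries where they do the work, as an engineer would, in place of code of your own. Each camera call takes 0.05 s, during which the arm holds its last target. There are 200 camera calls.

### The job

The plating supply with the red bezel has tripped: take the stylus from the hooded tray and with its tip gently press the red reset button, deep in the bore of the red bezel, well down for about a second; press with no more than about 15 N. Then lay the stylus down across the two open black notched rests in front of the hood, wholly clear of the hood with its tip pointing away from it, and let go. Leave the blue button and everything else on the bench alone.

Things in the scene. Friction and masses are not known exactly. Their poses are not given: they have to be found in the camera images.
- stylus: loose stylus, 150 mm long (all sizes here in mm), 0.08 kg: brass-coloured body of 12 x 12 square section (x = -55 to 33), a cone, then a round steel nose 8 in diameter (x = 43 to 95) with a flat end. Origin on its axis, half-way up, near the balance point; +x to the tip. It starts level at z = 62 in the tray, 44 to 50 of nose showing in front of the hood, the rest under it
- stylus_tip (a point): centre of the flat tip end (x = +95 in the stylus frame). Gripped by the nose, the fingers are too near the tip for it to reach the button: draw the stylus out along its axis level and above the rests (the fingers cannot pass through them), set it down and regrasp the square body near its origin
- tray: fixed wooden tray 300 x 90 mm, origin under its centre on the bench, +x from the hood to the open end, z up. Aluminium hood over x = -147 to -30, y = -40 to 40, top at z = 95, open in front; inside a channel with floor at z = 56. Two black notched rests at x = 12 to 20 and x = 68 to 76, 28 wide in y, lips up to z = 35; notches 16 wide, floor z = 30. Tray top elsewhere z = 6
- put_down (a point): the put-down place, in the tray frame at x = 44, y = 0, z = 36 mm, same axes: where the stylus origin lies when it rests in both notches, clear of the hood, tip at x = 139 pointing away from the hood; fingers fit between the two rests here
- reset_console: a bench power supply (in mm 130 wide, about 160 deep, 160 high) tilted back on legs on a rubber mat, fixed, with a square red bezel (36 x 36) low on its sloping front. Origin under it on the mat; -x is its front, z up. Blue casing, grey front.
- reset_mouth (a point): centre of the mouth of the red bezel's bore, in the bezel's front surface; frame as the supply's. The bore, 14 mm in diameter, runs square to the sloping front: along +x but dipping 20 degrees, direction (0.940, 0, -0.342) in this frame. The red button cap (11 in diameter) sits 30 to 36 mm down it: how far is not known and must be felt
- reset_button (a joint): travel of the red button along its bore in m: 0 out, 0.006 fully in. Spring: 2 N to start it, about 6 N fully down, then a hard stop
- blue_console: bystander: a bench power supply (in mm 130 wide, about 160 deep, 160 high) tilted back on legs on a rubber mat, fixed, with a square blue bezel (36 x 36) low on its sloping front. Grey casing. Same shape and axes as the red one; the two may have swapped places. Its button must not be pressed.
- blue_button (a joint): travel of the blue button in m, 0 out; must stay out
- bangle: bystander: loose steel bangle lying flat, 66 mm across, 18 mm high, origin under its centre
- pliers: bystander: loose pliers with red handles lying flat, about 160 mm long, 14 mm high, origin at the pivot
- pickle_bottle: bystander: loose amber bottle, 56 mm across, 130 mm high, origin under it
- driver: bystander: loose screwdriver lying flat
- mallet: bystander: loose hammer lying flat
- polish_bar: bystander: loose green bar of polish, 110 x 40 x 30 mm
- bur_cup: bystander: loose white cup, 70 mm across, 80 mm high

How it is judged:
By the outcome, as a careful person would: the job done as asked, in the order asked, and still so for the second after the job is handed in, with the robot touching nothing.
It also fails if it takes over 72 s, if anything falls off the work surface, if the arm or the gripper's body presses on something with over 40 N, if the wrist force passes 120 N, or if a joint passes its speed limit or range.

## Working session

There is one attempt and no reset: what is moved stays moved. The work goes in short steps, Python scripts to look and compute and a shell command to move; the robot and the scene stay as the last step left them, time stands still between calls to the robot, and variables do not carry over. Pictures are saved under pics/ and viewed, at most 12 in all, crops included, and the job is handed in when it is done.

```bash
ls; mkdir -p pics; python3 - <<'E'
from bench import *
import cv2,numpy as np,json
for n in ["scene","top","wrist"]:
    s=snapshot(n); cv2.imwrite(f"pics/{n}0.png",s["img"][:,:,::-1])
    print(n,s["fx"],s["fy"],s["cx"],s["cy"],np.round(s["extrinsics"],3).tolist())
print(sense())
E
```

```text
pics
scene 501.6846623598013 501.6846623598013 317.15391485090106 244.86549700390557 [[0.117, 0.764, -0.635, 1308.106], [0.993, -0.079, 0.088, -89.059], [0.017, -0.641, -0.767, 990.124], [0.0, 0.0, 0.0, 1.0]]
top 556.4847962695702 556.4847962695702 327.6999079602115 234.3092293375866 [[0.013, -0.996, 0.093, 425.519], [-1.0, -0.015, -0.015, 47.567], [0.016, -0.093, -0.996, 1367.281], [0.0, 0.0, 0.0, 1.0]]
wrist 378.78327823034016 378.78327823034016 313.3652459054555 233.82319931604596 [[0.318, -0.9, -0.3, 268.202], [-0.948, -0.302, -0.099, -544.121], [-0.001, 0.316, -0.949, 373.246], [0.0, 0.0, 0.0, 1.0]]
{'time': 0.15, 'joint_pos': array([-7.63390699e+01,  7.50704199e+00,  8.53171585e+01,  1.30409681e-03,
        8.72608875e+01, -4.89309574e+00]), 'qd': array([ 0.08264818, -0.06285711, -0.30492214, -0.19825487,  0.03549525,
        0.01384485]), 'joint_efforts': array([-1.52328894e-04, -5.70061970e+01, -5.01160669e+01, -2.20835168e-04,
        9.58035293e-03,  2.80149254e-05]), 'tool_pos': array([ 190.90157839, -568.63071364,  403.84447897]), 'tcp_rot': array([-1.79915333e+02, -8.55549848e-03,  1.85539563e+01]), 'ft_force': array([-0.04620692,  0.16958319,  0.23851196]), 'wrist_torque': array([-0.01277626,  0.00422048,  0.04283913]), 'grip_force': 0.0, 'finger_gap': 84.8767499794706}
```

View pics/top0.png

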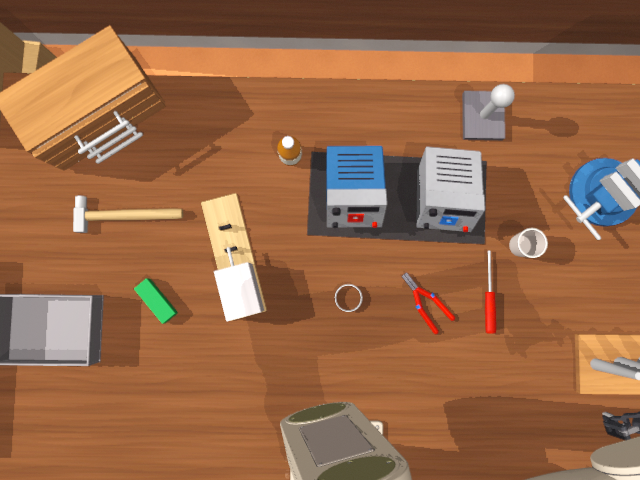

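View pics/scene0.png

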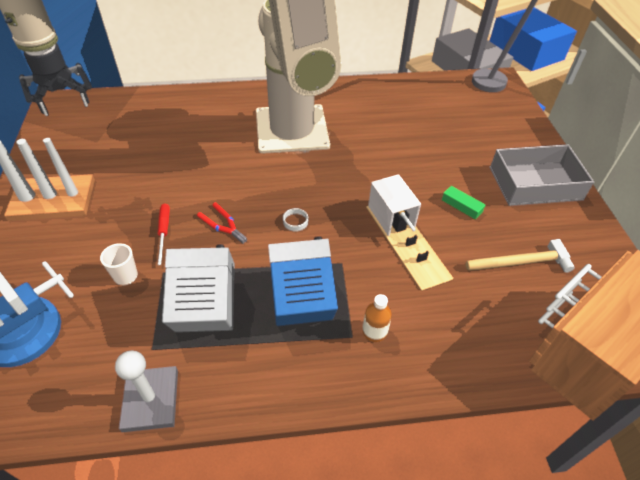

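The top view shows the tray at about (233,257), with its open end up-image and the nose at (230,255). The blue-cased supply with the red bezel is at (356,217), and the blue bezel is at (448,221). The scene view agrees. I'll enlarge the relevant parts next.

```bash
python3 - <<'E'
import cv2,numpy as np
t=cv2.imread("pics/top0.png")
a=cv2.resize(t[185:330,195:275],None,fx=4,fy=4,interpolation=cv2.INTER_CUBIC)
b=cv2.resize(t[135:245,305:405],None,fx=4,fy=4,interpolation=cv2.INTER_CUBIC)
o=np.zeros((580,760,3),np.uint8);o[:580,:320]=a;o[:440,330:730]=b
cv2.imwrite("pics/crop1.png",o)
E
```

```text
(no output)
```

View pics/crop1.png

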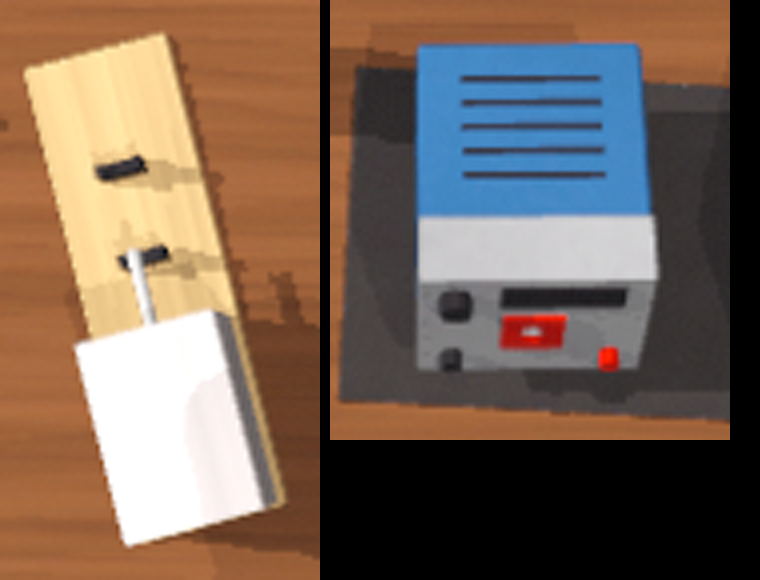

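The crop shows the tray corners at (25,70), (165,33) and (283,500). The hood front edge runs (77,345)-(215,312), the nose tip is at (135,252), and the bezel is centred at (532,332).

```bash
cat > h.py <<'E'
from bench import *
import cv2,numpy as np
from scipy.spatial.transform import Rotation as R
def ray(s,u,v):
    T=np.array(s["extrinsics"]);d=T[:3,:3]@np.array([(u-s["cx"])/s["fx"],(v-s["cy"])/s["fy"],1]);return T[:3,3],d/np.linalg.norm(d)
def atz(s,u,v,z):
    o,d=ray(s,u,v);return o+d*(z-o[2])/d[2]
def tri(rs):
    A=sum(np.eye(3)-np.outer(d,d) for o,d in rs);b=sum((np.eye(3)-np.outer(d,d))@o for o,d in rs);return np.linalg.solve(A,b)
def proj(s,p):
    T=np.array(s["extrinsics"]);c=T[:3,:3].T@(np.array(p)-T[:3,3]);return c[:2]/c[2]*[s["fx"],s["fy"]]+[s["cx"],s["cy"]]
E
python3 - <<'E'
from h import *
s=snapshot("top")
c=lambda x,y:(195+x/4,185+y/4)
d=lambda x,y:(305+(x-330)/4,135+y/4)
for n,p,z in [("trayFL",(25,70),6),("FR",(165,33),6),("BR",(283,500),6),("hoodFL",(77,345),95),("hFR",(215,312),95),("hBL",(127,545),95),("hBR",(262,508),95),("tip",(135,250),62),("nose root",(151,322),62),("rest2",(120,168),33),("rest1",(143,257),33)]:
    print(n,np.round(atz(s,*c(*p),z),1))
for n,p,z in [("bezel",(532,332),50),("bezel",(532,332),60),("bezel70",(532,332),70),("topFL",(418,280),130),("topFR",(656,280),130),("topBL",(418,45),160),("topBR",(638,45),160),("matBL",(358,66),0),("matFL",(341,402),0)]:
    print(n,np.round(atz(s,*d(*p),z),1))
E
```

```text
trayFL [627.3 339.9   6. ]
FR [651.7 254.6   6. ]
BR [366.9 175.2   6. ]
hoodFL [456.7 285.9  95. ]
hFR [476.5 208.1  95. ]
hBL [344.5 254.1  95. ]
hBR [366.1 178.6  95. ]
tip [513.5 260.   62. ]
nose root [471.5 249.4  62. ]
rest2 [564.7 275.2  33. ]
rest1 [511.3 259.8  33. ]
bezel [589.2 -37.6  50. ]
bezel [587.9 -36.9  60. ]
bezel70 [586.7 -36.3  70. ]
topFL [607.6  31.9 130. ]
topFR [ 609.7 -101.9  130. ]
topBL [734.4  34.  160. ]
topBR [736.5 -87.8 160. ]
matBL [761.3  69.6   0. ]
matFL [550.1  76.7   0. ]
```

```bash
cat >> h.py <<'E'
def plan(pos,rpy,n,hand,start=None,dec=2):
    """print n jog rows from the present pose to pos (mm), rpy (deg); returns where the rounded rows end"""
    q=sense();p,r=start or (np.array(q["tool_pos"]),R.from_euler("xyz",q["tcp_rot"],degrees=True))
    g=R.from_euler("xyz",rpy,degrees=True) if not isinstance(rpy,R) else rpy
    out=[]
    for k in range(n,0,-1):
        t=np.round(r.inv().apply(np.array(pos)-p)/k/100,dec)
        w=np.round(np.degrees((r.inv()*g).as_rotvec())/k/60,dec+1)
        p=p+r.apply(t*100);r=r*R.from_rotvec(np.radians(w*60))
        out.append(" ".join("%g"%(x+0) for x in (*t,*w,hand)))
    for i in range(0,n,5):print("; ".join(out[i:i+5]))
    print("end",np.round(p,1),np.round(r.as_euler("xyz",degrees=True),2));return p,r
E
python3 -c "
from h import *
plan([470,-37,404],[180,0,180],16,-1)"; python3 -m jog '0 0 0 0 0 0 -1'
```

```text
0.27 -0.26 0 0 0 -0.168 -1; 0.31 -0.21 0 0 0 -0.168 -1; 0.34 -0.15 0 0 0 -0.168 -1; 0.37 -0.09 0 0 0 -0.168 -1; 0.37 -0.02 0 0 0 -0.168 -1
0.37 0.04 0 0 0 -0.168 -1; 0.36 0.11 0 0 0 -0.168 -1; 0.34 0.17 0 0 0 -0.168 -1; 0.3 0.23 0 0 0 -0.168 -1; 0.26 0.27 0 0 0 -0.168 -1
0.2 0.32 0 0 0 -0.168 -1; 0.15 0.35 0 0 0 -0.169 -1; 0.08 0.36 0 0 0 -0.168 -1; 0.02 0.37 0 0 0 -0.169 -1; -0.05 0.37 0 0.001 0 -0.168 -1
-0.12 0.36 0.01 0 -0.001 -0.169 -1
end [469.9 -37.1 403.5] [ 1.8000e+02  3.0000e-02 -1.7998e+02]
time: 0.32
tool_pos: [190.9, -568.8, 404.4]
tcp_rot: [-180.0, -0.0, 18.6]
ft_force: [-0.3, 0.4, 0.6]
finger_gap: 85.3
grip_force: 0.0
```

```bash
python3 -m jog '0.27 -0.26 0 0 0 -0.168 -1; 0.31 -0.21 0 0 0 -0.168 -1; 0.34 -0.15 0 0 0 -0.168 -1; 0.37 -0.09 0 0 0 -0.168 -1; 0.37 -0.02 0 0 0 -0.168 -1' >/dev/null
python3 -m jog '0.37 0.04 0 0 0 -0.168 -1; 0.36 0.11 0 0 0 -0.168 -1; 0.34 0.17 0 0 0 -0.168 -1; 0.3 0.23 0 0 0 -0.168 -1; 0.26 0.27 0 0 0 -0.168 -1' >/dev/null
python3 -m jog '0.2 0.32 0 0 0 -0.168 -1; 0.15 0.35 0 0 0 -0.168 -1; 0.08 0.36 0 0 0 -0.168 -1; 0.02 0.37 0 0 0 -0.168 -1; -0.05 0.37 0 0 0 -0.168 -1' >/dev/null
python3 -m jog '-0.12 0.36 0.01 0 0 -0.168 -1; 0 0 0 0 0 0 -1; 0 0 0 0 0 0 -1'
python3 - <<'E'
from h import *
s=snapshot("wrist");cv2.imwrite("pics/w1.png",s["img"][:,:,::-1]);np.save("w1.npy",s,allow_pickle=True)
print(np.round(s["extrinsics"],3).tolist())
E
```

```text
time: 2.58
tool_pos: [470.1, -37.5, 403.6]
tcp_rot: [-180.0, -0.0, 179.8]
ft_force: [0.1, -0.8, 0.4]
finger_gap: 85.3
grip_force: 0.0
[[0.005, 0.95, 0.314, 389.75], [1.0, -0.004, -0.002, -38.478], [-0.001, 0.314, -0.95, 373.149], [0.0, 0.0, 0.0, 1.0]]
```

View pics/w1.png

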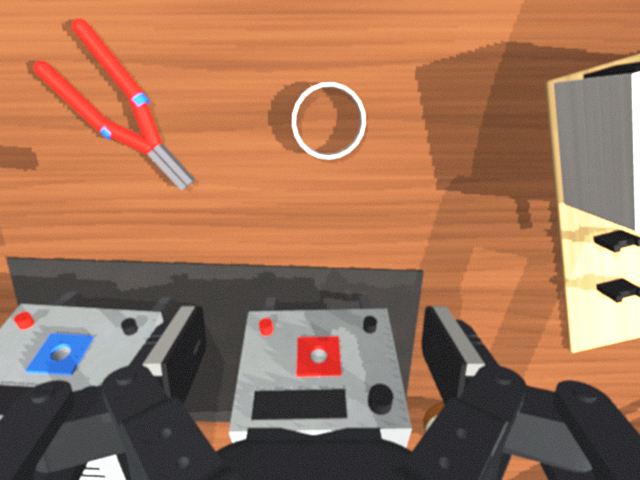

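The wrist view shows the red bezel at (319,356), with its panel's bottom edge at (246,311)-(388,309). The blue bezel is at (60,353). I'll fit the bezel pose from both views.

```bash
cat > fit.py <<'E'
from h import *
from scipy.optimize import least_squares
def quad(s,guess,rad):
    im=s["img"].astype(int);m=((im[...,0]>130)&(im[...,1]<90)&(im[...,2]<90)).astype(np.uint8)
    n,l,st,c=cv2.connectedComponentsWithStats(m)
    k=min((k for k in range(1,n) if st[k,4]>60),key=lambda k:np.hypot(*(c[k]-guess)))
    cs,_=cv2.findContours((l==k).astype(np.uint8),cv2.RETR_EXTERNAL,cv2.CHAIN_APPROX_NONE)
    h=cv2.convexHull(max(cs,key=len));e=1
    while True:
        a=cv2.approxPolyDP(h,e,True)
        if len(a)<=4:break
        e+=.2
    return a[:,0].astype(float)
def model(x,y,z,yaw):
    f=R.from_euler("z",yaw,degrees=True);t=np.radians(20)
    up=np.array([np.sin(t),0,np.cos(t)]);l=np.array([0,1.,0])
    return np.array([x,y,z])+f.apply([18*(a*l+b*up) for a,b in [(1,1),(1,-1),(-1,-1),(-1,1)]])
def fit(views,x0):
    qs=[(s,quad(s,g,0),w) for s,g,w in views]
    def res(p):
        M=model(*p);o=[]
        for s,q,w in qs:
            P=np.array([proj(s,m) for m in M])
            d=np.linalg.norm(P[:,None]-q[None],axis=2);
            o+=list(((P-q[d.argmin(1)])*w).ravel())
        return o
    r=least_squares(res,x0,loss="soft_l1");return r.x,r.fun,[q.tolist() for _,q,_ in qs]
E
python3 - <<'E'
from fit import *
w=np.load("w1.npy",allow_pickle=True).item();t=snapshot("top")
for v in ([(w,(319,356),1)],[(t,(355,218),1)],[(w,(319,356),1),(t,(355,218),1)]):
    p,f,q=fit(v,[588,-37,55,0]);print(np.round(p,1),np.round(f,1),q)
P=tri([ray(w,319,356),ray(t,355.5,218)]);print(P)
# front bottom edge & blue bezel
a,b=atz(w,246,311,20),atz(w,388,309,20);print(a,b,np.degrees(np.arctan2(-(b-a)[0],(b-a)[1])), np.linalg.norm(b-a))
E
```

```text
[ 5.96e+02 -3.58e+01  4.06e+01  2.00e-01] [ -0.8   2.9  -2.5 -26.1   1.9 -26.8   0.9   2.2] [[[337.0, 337.0], [340.0, 374.0], [297.0, 374.0], [298.0, 338.0]]]
[447.4  53.2 463.    0.5] [ 0.2 -2.4  0.6  2.7 -0.5  3.8 -0.2 -2.3] [[[327.0, 271.0], [327.0, 273.0], [304.0, 274.0], [304.0, 271.0]]]
[504.7 -30.8 174.3   1.2] [ 24.1   0.2  18.  -47.4  -0.  -47.1  -1.6   0.6  20.8 -24.5  20.1 -17.7
  36.6 -17.8  37.8 -24.6] [[[337.0, 337.0], [340.0, 374.0], [297.0, 374.0], [298.0, 338.0]], [[327.0, 271.0], [327.0, 273.0], [304.0, 274.0], [304.0, 271.0]]]
[581.80050918 -34.37371233 110.10050521]
[ 591.60434512 -110.73788714   20.        ] [589.85504438  38.59781251  20.        ] 0.6711252984747251 149.34594485177024
```

```bash
python3 - <<'E'
import re
s=open("fit.py").read()
s=s.replace("d=np.linalg.norm(P[:,None]-q[None],axis=2);","q=min((q[::o][np.roll(range(4),k)] for k in range(4) for o in (1,-1)),key=lambda z:np.abs(P-z).sum())")
s=s.replace("(P-q[d.argmin(1)])","(P-q)");open("fit.py","w").write(s)
E
python3 - <<'E'
from fit import *
w=np.load("w1.npy",allow_pickle=True).item();t=snapshot("top");t["img"]=cv2.imread("pics/top0.png")[:,:,::-1]
for v in ([(w,(319,356),1)],[(t,(355,218),1)],[(w,(319,356),1),(t,(355,218),1)]):
    p,f,q=fit(v,[582,-34,110,0]);print(np.round(p,1),np.round(f,1),q)
E
```

```text
[593.4 -35.7  93.    0.8] [-0.1 -0.6  0.5  0.4 -0.1  0.  -0.3  0.1] [[[337.0, 337.0], [340.0, 374.0], [297.0, 374.0], [298.0, 338.0]]]
[590.4 -36.4  49.1   0.7] [-0.2  0.   0.1 -0.1 -0.  -0.1  0.1  0.1] [[[363.0, 214.0], [362.0, 221.0], [347.0, 221.0], [348.0, 214.0]]]
[ 5.844e+02 -3.520e+01  1.048e+02  5.000e-01] [ 1.6  0.1  2.1 -0.6 -0.3 -1.1 -0.6  0.5  0.6 -0.6  0.8 -0.4  1.3 -0.3
  1.5 -0.5] [[[337.0, 337.0], [340.0, 374.0], [297.0, 374.0], [298.0, 338.0]], [[363.0, 214.0], [362.0, 221.0], [347.0, 221.0], [348.0, 214.0]]]
```

```bash
python3 -c "
from h import *
plan([494,255,277],[180,0,195.6],8,-1)"
```

```text
-0.03 0.37 0.16 0 0 -0.033 -1; -0.04 0.36 0.16 0 0 -0.033 -1; -0.05 0.36 0.16 0 0 -0.033 -1; -0.07 0.36 0.16 0 0 -0.033 -1; -0.08 0.36 0.16 0 0 -0.033 -1
-0.09 0.36 0.16 0 0 -0.033 -1; -0.1 0.35 0.15 0 0 -0.033 -1; -0.12 0.36 0.16 0 0 -0.034 -1
end [494.2 255.5 276.7] [-179.99    0.   -164.39]
```

```bash
python3 -m jog '-0.03 0.37 0.16 0 0 -0.033 -1; -0.04 0.36 0.16 0 0 -0.033 -1; -0.05 0.36 0.16 0 0 -0.033 -1; -0.07 0.36 0.16 0 0 -0.033 -1; -0.08 0.36 0.16 0 0 -0.033 -1' >/dev/null
python3 -m jog '-0.09 0.36 0.16 0 0 -0.033 -1; -0.1 0.35 0.15 0 0 -0.033 -1; -0.12 0.36 0.16 0 0 -0.034 -1; 0 0 0 0 0 0 -1'
python3 - <<'E'
from h import *
s=snapshot("wrist");cv2.imwrite("pics/w2.png",s["img"][:,:,::-1]);np.save("w2.npy",s,allow_pickle=True)
E
```

```text
time: 3.85
tool_pos: [493.3, 257.4, 275.1]
tcp_rot: [180.0, -0.1, -164.2]
ft_force: [-0.1, 0.1, -0.8]
finger_gap: 85.5
grip_force: 0.0
```

View pics/w2.png

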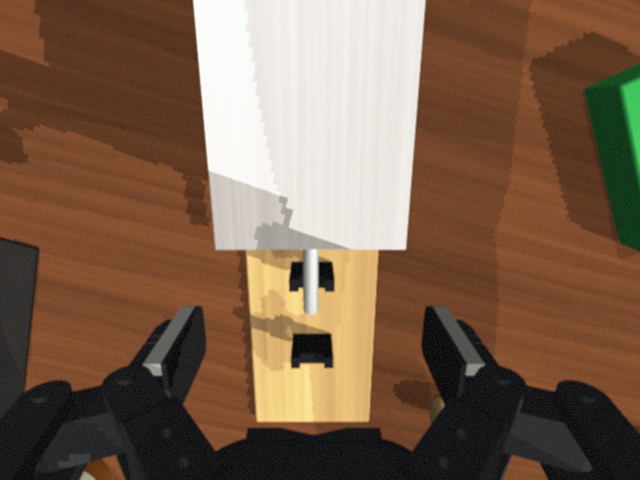

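Wrist view: hood front edge (216,249)-(407,249), nose tip (311,312), rest centres (312,277) and (312,349), tray end corners (257,422) and (370,422).

```bash
python3 - <<'E'
from h import *
s=np.load("w2.npy",allow_pickle=True).item()
for n,u,v,z in [("hL",216,249,95),("hR",407,249,95),("tip",311,312.5,62),("root",310.5,250,62),("eL",257,422,6),("eR",370,422,6),("r1",312,277,33),("r2",312.5,349,33)]:
    print(n,np.round(atz(s,u,v,z),1))
hL,hR,eL,eR=[atz(s,*a) for a in [(216,249,95),(407,249,95),(257,422,6),(370,422,6)]]
mh=(hL+hR)/2;me=(eL+eR)/2;d=(me-mh)[:2];print(np.linalg.norm(d),np.degrees(np.arctan2(d[1],d[0])), (hR-hL)[:2],np.linalg.norm(hR-hL),np.linalg.norm(eR-eL))
E
```

```text
hL [480.8 209.6  95. ]
hR [459.  287.1  95. ]
tip [517.4 261.3  62. ]
root [482.5 251.2  62. ]
eL [654.4 254.8   6. ]
eR [630.1 341.    6. ]
r1 [509.7 259.6  33. ]
r2 [559.1 273.8  33. ]
179.32820202761837 16.034426549346108 [-21.87612529  77.50654766] 80.53464961023582 89.53417579330922
```

```bash
python3 -c "
from h import *
plan([498.3,256.6,217],[180,0,195.9],3,-1,dec=3)"
```

```text
-0.016 -0.004 0.196 -0.0001 -0.0005 -0.0009 -1; -0.015 -0.003 0.196 -0.0001 -0.0006 -0.0009 -1; -0.015 -0.004 0.197 -0.0002 -0.0005 -0.0008 -1
end [498.3 256.6 217. ] [ 180.    -0.  -164.1]
```

```bash
python3 -m jog '-0.016 -0.004 0.196 0 0 -0.001 -1; -0.015 -0.003 0.196 0 0 -0.001 -1; -0.015 -0.004 0.19 0 0 0 -1; 0 0 0 0 0 0 -1; 0 0 0 0 0 0 -1'; python3 -c "
from h import *
plan([498.3,256.6,217],[180,0,195.9],1,-1,dec=3)"
```

```text
time: 4.53
tool_pos: [498.7, 256.5, 218.5]
tcp_rot: [180.0, -0.0, -164.2]
ft_force: [-0.6, -0.2, 0.0]
finger_gap: 85.5
grip_force: 0.0
0.003 0.002 0.015 0 -0.0001 -0.0011 -1
end [498.3 256.6 217. ] [ 180.    -0.  -164.1]
```

```bash
python3 -m jog '0.003 0.002 0.015 0 0 -0.001 -1; 0 0 0 0 0 0 0.3; 0 0 0 0 0 0 0.6; 0 0 0 0 0 0 1; 0 0 0 0 0 0 1' 60;  python3 -m jog '0 0 0 0 0 0 1; 0 0 0 0 0 0 1; 0 0 0 0 0 0 1'
```

```text
time: 5.15
tool_pos: [498.2, 256.7, 217.1]
tcp_rot: [-180.0, 0.0, -164.1]
ft_force: [-0.6, -0.3, 0.0]
finger_gap: 12.2
grip_force: 0.0
time: 5.52
tool_pos: [498.2, 256.7, 217.1]
tcp_rot: [180.0, 0.0, -164.1]
ft_force: [0.7, -0.7, 0.8]
finger_gap: 5.9
grip_force: 58.5
```

```bash
python3 -m jog '0 0 -0.03 0 0 0 1; -0.05 0 0 0 0 0 1; -0.1 0 0 0 0 0 1; -0.1 0 0 0 0 0 1; 0 0 0 0 0 0 1'; python3 - <<'E'
from h import *
s=snapshot("wrist");cv2.imwrite("pics/w3.png",s["img"][:,:,::-1])
E
```

```text
time: 6.15
tool_pos: [523.2, 263.7, 220.1]
tcp_rot: [180.0, 0.0, -164.1]
ft_force: [-0.8, 0.2, -1.3]
finger_gap: 6.1
grip_force: 58.5
```

View pics/w3.png

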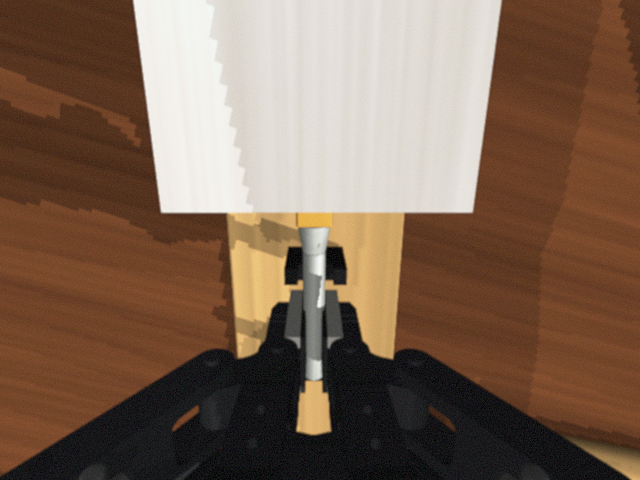

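The stylus is held and coming out: its tip is at (315,380), between the pads, and the brass body is just emerging from the hood at (315,215).

```bash
python3 - <<'E'
from h import *
s=snapshot("wrist")
o=np.array([498.3,256.6]);d=np.array([np.cos(np.radians(15.9)),np.sin(np.radians(15.9))]);n=np.array([-d[1],d[0]])
q=sense()["tool_pos"][:2]-o
print("tcp tray",q@d,q@n)
for u,v,z in [(315,380,68),(314,226,71),(315,252,69)]:
    p=atz(s,u,v,z)[:2]-o;print(p@d,p@n)
E
```

```text
tcp tray 25.00204352361331 0.07883995914990882
44.24397658562988 -0.845824183156026
-18.960441500007697 -1.2290731916882653
-9.099302171698858 -0.8877990745971107
```

```bash
python3 -m jog '-0.19 0 0 0 0 0 1; -0.19 0 0 0 0 0 1; -0.19 0 0 0 0 0 1; -0.19 0 0 0 0 0 1; -0.188 0 0 0 0 0 1'; python3 -m jog '0 0 0 0 0 0 1'; python3 - <<'E'
from h import *
s=snapshot("wrist");cv2.imwrite("pics/w4.png",s["img"][:,:,::-1])
o=np.array([498.3,256.6]);d=np.array([np.cos(np.radians(15.9)),np.sin(np.radians(15.9))]);n=np.array([-d[1],d[0]])
q=sense()["tool_pos"][:2]-o
print("tcp tray",q@d,q@n)
E
```

```text
time: 6.88
tool_pos: [613.7, 289.7, 219.7]
tcp_rot: [-180.0, -0.0, -164.1]
ft_force: [-0.4, 0.0, -0.3]
finger_gap: 5.7
grip_force: 58.5
time: 7.0
tool_pos: [613.9, 289.6, 219.9]
tcp_rot: [180.0, 0.0, -164.1]
ft_force: [-0.1, 0.8, -0.2]
finger_gap: 5.7
grip_force: 58.5
tcp tray 119.54699590832027 0.10988333439035976
```

View pics/w4.png

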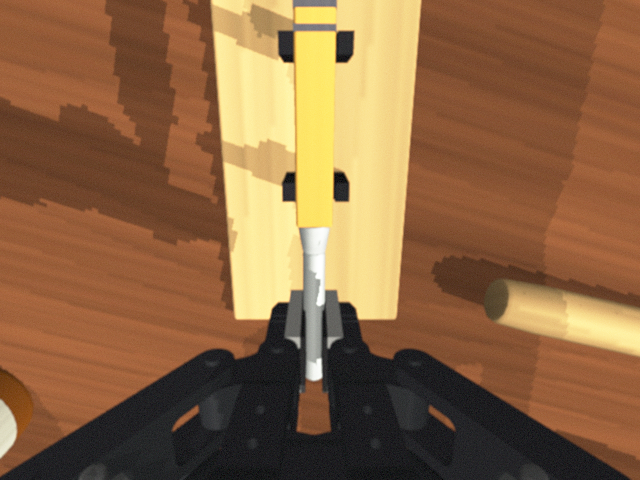

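```bash
python3 -m jog '0 0 0.1 0 0 0 1; 0 0 0.1 0 0 0 1; 0 0 0.06 0 0 0 1; 0 0 0.02 0 0 0 1; 0 0 0 0 0 0 1'
```

```text
time: 7.68
tool_pos: [613.4, 289.5, 192.0]
tcp_rot: [-180.0, -0.0, -164.1]
ft_force: [0.0, -0.4, -1.2]
finger_gap: 5.8
grip_force: 58.5
```

```bash
python3 -m jog '0 0 0.01 0 0 0 1; 0 0 0 0 0 0 1';python3 -m jog '0 0 0.01 0 0 0 1; 0 0 0 0 0 0 1'
```

```text
time: 7.92
tool_pos: [613.6, 289.6, 191.4]
tcp_rot: [180.0, 0.0, -164.1]
ft_force: [-0.0, 0.3, -1.0]
finger_gap: 5.7
grip_force: 58.5
time: 8.18
tool_pos: [613.7, 289.6, 190.6]
tcp_rot: [180.0, 0.1, -164.1]
ft_force: [-0.0, 0.0, 2.8]
finger_gap: 6.1
grip_force: 58.7
```

```bash
python3 -m jog '0 0 0 0 0 0 0.5; 0 0 0 0 0 0 0; 0 0 0 0 0 0 -0.2; 0 0 0 0 0 0 -0.2; 0 0 0 0 0 0 -0.2'; python3 -m jog '0 0 -0.25 0 0 0 -0.2; 0 0 -0.3 0 0 0 -0.2; 0.3 0 0 0 0 0 -0.2; 0.3 0 0 0 0 0 -0.2; 0.2 0 0 0 0 0 -0.2'; python3 -m jog '0 0 0 0 0 0 -0.2';python3 - <<'E'
from h import *
s=snapshot("wrist");cv2.imwrite("pics/w5.png",s["img"][:,:,::-1])
o=np.array([498.3,256.6]);d=np.array([np.cos(np.radians(15.9)),np.sin(np.radians(15.9))]);n=np.array([-d[1],d[0]])
q=sense()["tool_pos"][:2]-o
print("tcp tray",q@d,q@n)
E
```

```text
time: 8.8
tool_pos: [613.4, 289.6, 190.0]
tcp_rot: [180.0, -0.0, -164.1]
ft_force: [-0.2, -0.4, -0.3]
finger_gap: 51.1
grip_force: 0.0
time: 9.43
tool_pos: [535.3, 267.3, 245.0]
tcp_rot: [180.0, -0.0, -164.1]
ft_force: [-0.3, -0.0, 0.3]
finger_gap: 51.2
grip_force: 0.0
time: 9.55
tool_pos: [535.6, 267.5, 245.0]
tcp_rot: [-180.0, -0.0, -164.1]
ft_force: [0.0, -0.3, -0.1]
finger_gap: 51.1
grip_force: 0.0
tcp tray 39.73051432094447 0.1684032269520127
```

View pics/w5.png

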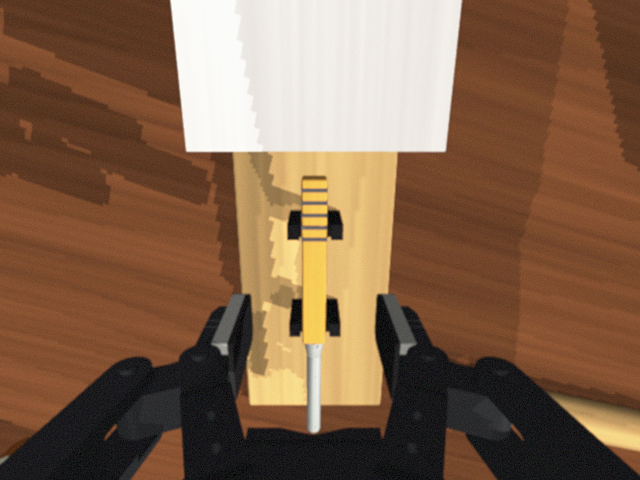

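```bash
python3 -m jog '0 0 0.25 0 0 0 -0.2; 0 0 0.2 0 0 0 -0.2; 0 0 0.09 0 0 0 -0.2; 0 0 0 0 0 0 0.4; 0 0 0 0 0 0 0.7' 90; python3 -m jog '0 0 0 0 0 0 1; 0 0 0 0 0 0 1; 0 0 0 0 0 0 1; 0 0 0 0 0 0 1';python3 - <<'E'
from h import *
s=snapshot("wrist")
cv2.imwrite("pics/w6.png",s["img"][:,:,::-1])
q=sense();r=R.from_euler("xyz",q["tcp_rot"],degrees=True)
# where a stylus held exactly at the grasp point would show its tip
for L in (90,99.3,105): print(L,proj(s,np.array(q["tool_pos"])+r.apply([-L,0,155])))
E
```

```text
time: 10.22
tool_pos: [537.0, 267.8, 191.7]
tcp_rot: [180.0, 0.1, -164.1]
ft_force: [0.3, 0.4, 0.4]
finger_gap: 15.2
grip_force: 0.0
time: 10.72
tool_pos: [537.0, 267.8, 192.0]
tcp_rot: [180.0, 0.1, -164.1]
ft_force: [0.4, -0.2, 7.1]
finger_gap: 10.1
grip_force: 88.4
90 [316.89909465 504.97772287]
99.3 [316.85429953 519.59416758]
105 [316.82757672 528.3137009 ]
```

```bash
python3 -m jog '0 0 -0.05 0 0 0 1; 0 0 -0.2 0 0 0 1; 0 0 -0.5 0 0 0 1; 0 0 -0.5 0 0 0 1; 0 0 -0.5 0 0 0 1'; python3 -m jog '0 0 -0.4 0 0 0 1'; python3 -c "
from h import *
plan([560,40,410],[180,0,180],6,1)"
```

```text
time: 11.4
tool_pos: [536.1, 267.5, 369.0]
tcp_rot: [180.0, 0.0, -164.1]
ft_force: [1.5, 0.5, -1.4]
finger_gap: 10.1
grip_force: 87.8
time: 11.52
tool_pos: [536.3, 267.5, 410.1]
tcp_rot: [180.0, 0.2, -164.1]
ft_force: [1.6, -0.1, -1.2]
finger_gap: 10.5
grip_force: 87.8
0.07 -0.38 0 0 0 0.044 1; 0.05 -0.38 0 0 0.001 0.044 1; 0.03 -0.38 0 0 0 0.044 1; 0.01 -0.38 0 0 0.001 0.044 1; 0 -0.38 0 0 0 0.045 1
-0.03 -0.38 0 0.001 0.001 0.044 1
end [560.5  39.6 409.9] [-1.7999e+02 -2.0000e-02 -1.7999e+02]
```

```bash
python3 -m jog '0.07 -0.38 0 0 0 0.044 1; 0.05 -0.38 0 0 0 0.044 1; 0.03 -0.38 0 0 0 0.044 1; 0.01 -0.38 0 0 0 0.044 1; 0 -0.38 0 0 0 0.044 1' >/dev/null; python3 -m jog '-0.03 -0.38 0 0 0 0.045 1; 0 0 0 0 0 0 1; 0 0 0 0 0 0 1'
python3 -c "
from h import *
s=snapshot('wrist');np.save('wA.npy',s,allow_pickle=True);cv2.imwrite('pics/wA.png',s['img'][:,:,::-1])"
python3 -m jog '0 -0.38 0 0 0 0 1; 0 -0.38 0 0 0 0 1; 0 -0.38 0 0 0 0 1; 0 -0.38 0 0 0 0 1; 0 0 0 0 0 0 1'; python3 -m jog '0 0 0 0 0 0 1'
python3 - <<'E'
from fit import *
s=snapshot('wrist');np.save('wB.npy',s,allow_pickle=True);cv2.imwrite('pics/wB.png',s['img'][:,:,::-1])
w=[np.load(f"w{k}.npy",allow_pickle=True).item() for k in "1AB"]
g=[proj(x,[587,-35.3,100]) for x in w];print(np.round(g))
v=[(x,y,1) for x,y in zip(w,g)]
for vv in ([v[1]],[v[2]],v[1:],v):
    p,f,q=fit(vv,[587,-35,100,0]);print(np.round(p,1),np.round(f,1),q)
o=np.hstack([c["img"][int(h[1])-45:int(h[1])+45,int(h[0])-60:int(h[0])+60,::-1] for c,h in zip(w[1:],g[1:])])
cv2.imwrite("pics/bz.png",cv2.resize(o,None,fx=3.3,fy=3.3,interpolation=cv2.INTER_CUBIC))
E
```

```text
time: 12.52
tool_pos: [560.6, 39.9, 406.8]
tcp_rot: [180.0, 0.0, -180.0]
ft_force: [0.4, -0.4, 0.1]
finger_gap: 10.4
grip_force: 87.9
time: 13.2
tool_pos: [560.7, -113.4, 406.1]
tcp_rot: [-180.0, -0.0, 179.9]
ft_force: [0.4, 0.8, -0.2]
finger_gap: 10.1
grip_force: 88.1
time: 13.32
tool_pos: [560.9, -111.2, 406.1]
tcp_rot: [180.0, -0.0, -179.9]
ft_force: [-0.0, 0.2, -0.6]
finger_gap: 10.3
grip_force: 88.1
[[319. 354.]
 [219. 252.]
 [413. 253.]]
[584.6 -35.8 105.   -1.1] [ 0.1 -0.6  0.6  0.5 -0.3  0.7 -0.3 -0.4] [[[243.0, 237.0], [236.0, 269.0], [187.0, 268.0], [199.0, 236.0]]]
[585.9 -34.5 101.7   0.7] [-0.1 -0.2  0.8  0.2 -0.7  0.7  0.  -0.6] [[[388.0, 237.0], [431.0, 237.0], [444.0, 268.0], [395.0, 269.0]]]
[ 5.844e+02 -3.560e+01  1.055e+02 -2.000e-01] [ 0.3 -0.9  0.5  0.1 -0.4  0.9 -0.2 -0.1  0.2  0.4  1.   0.3 -0.9  0.1
 -0.4 -0.8] [[[243.0, 237.0], [236.0, 269.0], [187.0, 268.0], [199.0, 236.0]], [[388.0, 237.0], [431.0, 237.0], [444.0, 268.0], [395.0, 269.0]]]
[584.5 -35.7 105.    0. ] [ 1.1  0.5  1.7 -0.2 -0.7 -1.  -1.2  0.6  0.4 -1.1  0.5 -0.  -0.3  1.
  0.  -0.  -0.1  0.2  0.8  0.2 -1.1  0.2 -0.6 -0.8] [[[337.0, 337.0], [340.0, 374.0], [297.0, 374.0], [298.0, 338.0]], [[243.0, 237.0], [236.0, 269.0], [187.0, 268.0], [199.0, 236.0]], [[388.0, 237.0], [431.0, 237.0], [444.0, 268.0], [395.0, 269.0]]]
```

View pics/bz.png

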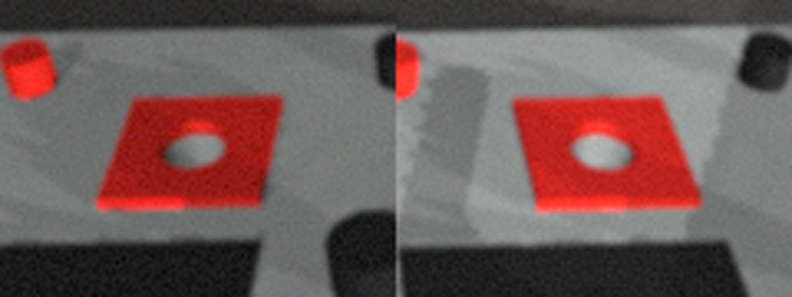

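The close-ups show the bore mouth centred at about (194.5,146) in the left crop and (603.5,147) in the right crop. The bezel stands proud, which biased the corner fit, so I'll triangulate the mouth directly.

```bash
python3 - <<'E'
from h import *
w=[np.load(f"w{k}.npy",allow_pickle=True).item() for k in "1AB"]
g=[proj(x,[587,-35.3,100]) for x in w]
cv=lambda i,x,y:(int(g[i][0])-60+(x+.5)/3.3-.5-(120 if i==2 else 0),int(g[i][1])-45+(y+.5)/3.3-.5)
rs=[ray(w[1],*cv(1,194.5,145.8)),ray(w[2],*cv(2,603.4,147))]
P=tri(rs);print(P)
r3=rs+[ray(w[0],319,355.5)];P3=tri(r3);print(P3)
for s in w:print(proj(s,P),proj(s,P3))
# bezel width along front edges at P: left/right midpoints
for i,(a,b) in ((1,((135,97),(283,97))),(2,((513,97),(662,97)))):
    a,b=[atz(w[i],*cv(i,*q),P[2]-17) for q in (a,b)];print(np.linalg.norm(b-a),np.degrees(np.arctan2(-(b-a)[0],(b-a)[1])))
# console bottom edge yaw from w1 and rough
a,b=atz(w[0],246,311,60),atz(w[0],388,309,60);print(np.linalg.norm(b-a),a,b)
h=w[0]["img"][340:372,300:340];m=((h[...,0]<200)|(h[...,1]>100));m=m&~((h[...,0].astype(int)-h[...,1])>80)
ys,xs=np.nonzero(m);print(xs.mean()+300,ys.mean()+340,len(xs))
E
```

```text
[583.64882982 -35.47644237 105.59430327]
[583.52200116 -35.31853816 106.51364389]
[318.42588673 354.39752485] [318.62923521 354.94990673]
[216.59019298 250.89529159] [216.49101088 251.17069659]
[414.4993026  251.13484267] [415.02787173 251.41110578]
35.95451846122699 -0.022416787263118222
36.09670817138925 0.02888134606525524
132.4300427645463 [ 568.74103075 -102.55326242   60.        ] [567.18986729  29.86769559  60.        ]
318.5274725274725 355.5989010989011 182
```

```bash
cat >> h.py <<'E'
RP=R.from_euler("z",.3,degrees=True)*R.from_euler("y",20,degrees=True)*R.from_euler("y",180,degrees=True)
M=np.array([583.6,-35.4,106.]);LT=98.7;DZ=156.
def press(depth):
    a=-RP.apply([1,0,0]);return M-(LT-depth)*a-DZ*RP.apply([0,0,1])
def where():
    """tip relative to the mouth: depth, lateral (+y), up; and stylus angles"""
    q=sense();r=R.from_euler("xyz",q["tcp_rot"],degrees=True)
    t=np.array(q["tool_pos"])+r.apply([-LT,0,DZ])-M
    a=-RP.apply([1,0,0]);f=np.array(q["ft_force"])
    print("depth %.2f lat %.2f up %.2f axial F %.2f F %s rot %s"%(t@a,t@RP.apply([0,1,0]),t@-RP.apply([0,0,1]),-f@a,np.round(f,1),np.round(np.degrees((RP.inv()*r).as_rotvec()),2)))
E
python3 -c "
from h import *
st=plan([470,-60,406],[180,0,180],3,1)
print(press(-35));plan(press(-35),RP,5,1,start=st)"
```

```text
0.3 0.17 0 0 0 0.001 1; 0.3 0.17 0 0 0 0 1; 0.31 0.17 0 0.001 0 0.001 1
end [469.8 -60.  406.1] [-179.97   -0.    179.98]
[511.31922978 -35.77846469 298.32014201]
-0.08 0.05 0.22 0 0.067 -0.001 1; -0.1 0.05 0.21 0 0.067 -0.001 1; -0.11 0.05 0.2 0 0.066 -0.001 1; -0.13 0.05 0.19 0 0.067 -0.001 1; -0.14 0.04 0.18 0 0.066 -0.001 1
end [511.6 -36.  298.7] [ 179.98  -19.98 -179.72]
```

```bash
python3 -m jog '0.3 0.17 0 0 0 0.001 1; 0.3 0.17 0 0 0 0 1; 0.31 0.17 0 0 0 0 1' >/dev/null; python3 -m jog '-0.08 0.05 0.22 0 0.067 -0.001 1; -0.1 0.05 0.21 0 0.067 -0.001 1; -0.11 0.05 0.2 0 0.066 -0.001 1; -0.13 0.05 0.19 0 0.067 -0.001 1; -0.14 0.04 0.18 0 0.066 -0.001 1';python3 -m jog '0 0 0 0 0 0 1; 0 0 0 0 0 0 1'; python3 - <<'E'
from h import *
where()
plan(press(-10),RP,2,1,dec=3)
S=snapshot("scene");T=snapshot("top");W=snapshot("wrist")
q=sense();r=R.from_euler("xyz",q["tcp_rot"],degrees=True);t=np.array(q["tool_pos"])+r.apply([-LT,0,DZ])
o=[]
for s in (S,T,W):
    c=proj(s,t);print(c,proj(s,M));u,v=[int(np.clip(c[0],60,580)),int(np.clip(c[1],60,420))]
    o.append(cv2.resize(s["img"][v-60:v+60,u-60:u+60,::-1],None,fx=2.2,fy=2.2,interpolation=cv2.INTER_CUBIC))
cv2.imwrite("pics/app.png",np.hstack(o))
E
```

```text
time: 14.38
tool_pos: [511.9, -35.5, 298.1]
tcp_rot: [179.9, -20.1, -179.6]
ft_force: [-0.0, 0.6, -0.7]
finger_gap: 10.1
grip_force: 88.0
time: 14.62
tool_pos: [511.7, -36.5, 299.3]
tcp_rot: [179.9, -19.9, -179.7]
ft_force: [-0.0, 0.3, -0.1]
finger_gap: 9.9
grip_force: 88.0
depth -34.61 lat -0.58 up 1.31 axial F -0.03 F [-0.   0.3 -0.1] rot [-0.04 -0.13 -0.03]
-0.125 0.004 0.006 0.0003 0.0011 0.0003 1; -0.125 0.003 0.005 0.0003 0.001 0.0003 1
end [534.9 -35.7 289.8] [ 180.   -20.  -179.7]
[294.94996874 234.46528535] [296.93079793 248.87825225]
[357.07421381 230.67631389] [356.13910817 217.40802826]
[316.31301764 515.59362395] [318.78515219 560.88783071]
```

View pics/app.png

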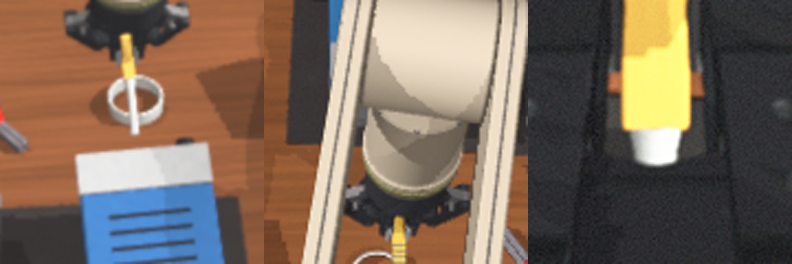

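The scene crop shows the real tip at (295.4,234) against a predicted (295,234.5), so the stylus sits in the hand as assumed. Now I'll approach.

```bash
python3 -m jog '-0.125 0.004 0.006 0 0.001 0 1; -0.125 0.003 0.005 0 0.001 0 1; 0 0 0 0 0 0 1; 0 0 0 0 0 0 1' >/dev/null; python3 -c "
from h import *
where();plan(press(0),RP,2,1,dec=3)"
```

```text
depth -10.10 lat -0.60 up -1.37 axial F 0.32 F [-0.5  0.2 -0.6] rot [-0.07  0.15  0.03]
-0.048 0.004 -0.006 0.0006 -0.0012 -0.0003 1; -0.049 0.004 -0.005 0.0006 -0.0013 -0.0002 1
end [544.2 -35.6 286.3] [ 180.   -20.  -179.7]
```

```bash
python3 -m jog '-0.04 0.004 -0.005 0 0 0 1; -0.04 0 0 0 0 0 1; 0 0 0 0 0 0 1' >/dev/null; python3 -c "
from h import *
where()"; for i in 1 2 3; do python3 -m jog '0 0 0 0 0 0 1' >/dev/null;  python3 -c "
from h import *
where()"; done
```

```text
depth -1.90 lat -0.21 up -0.52 axial F -0.12 F [-0.2  0.2 -1. ] rot [-0.07  0.1   0.03]
depth -2.10 lat -0.17 up -0.53 axial F 0.08 F [-0.1  0.   0. ] rot [-0.07  0.11  0.03]
depth -2.17 lat -0.20 up -0.48 axial F 0.06 F [-0.5 -0.4 -1.1] rot [-0.07  0.1   0.03]
depth -2.15 lat -0.20 up -0.46 axial F 0.42 F [-0.6 -0.6 -0.3] rot [-0.07  0.1   0.03]
```

```bash
python3 -m jog '-0.03 0.002 -0.003 0.001 -0.001 0 1; -0.03 0 0 0 0 0 1; 0 0 0 0 0 0 1' >/dev/null; python3 -c "
from h import *
where()"; python3 -m jog '-0.04 0 0 0 0 0 1; -0.04 0 0 0 0 0 1; 0 0 0 0 0 0 1' >/dev/null; python3 -c "
from h import *
where()"
```

```text
depth 4.27 lat -0.16 up -0.13 axial F 0.25 F [-0.4  0.2 -0.4] rot [-0.01  0.04  0.03]
depth 12.31 lat -0.16 up -0.23 axial F -0.21 F [-0.1  0.1 -0.9] rot [-0.01  0.05  0.03]
```

Inside the bore with no contact, so I'll keep going down gently.

```bash
python3 -m jog '-0.04 0 0 0 0 0 1; -0.04 0 0 0 0 0 1; 0 0 0 0 0 0 1' >/dev/null; python3 -c "
from h import *
where()"; python3 -m jog '-0.03 0 0 0 0 0 1; -0.02 0 0 0 0 0 1; 0 0 0 0 0 0 1' >/dev/null; python3 -c "
from h import *
where()"
```

```text
depth 20.29 lat -0.14 up -0.20 axial F 0.16 F [-0.3 -0.1 -0.3] rot [-0.01  0.05  0.03]
depth 25.16 lat -0.17 up -0.14 axial F 0.36 F [-0.6 -0.7 -0.6] rot [-0.01  0.04  0.03]
```

```bash
for i in 1 2 3; do python3 -m jog '-0.015 0 0 0 0 0 1; 0 0 0 0 0 0 1' >/dev/null; python3 -c "
from h import *
where()"; done
```

```text
depth 26.62 lat -0.19 up -0.08 axial F -0.16 F [-0.3 -0.2 -1.3] rot [-0.01  0.04  0.03]
depth 28.13 lat -0.18 up -0.10 axial F -0.33 F [ 0.1 -0.2 -0.7] rot [-0.01  0.04  0.03]
depth 29.66 lat -0.20 up -0.10 axial F -0.30 F [ 0.  -0.1 -0.8] rot [-0.01  0.04  0.03]
```

```bash
for i in 1 2 3; do python3 -m jog '-0.01 0 0 0 0 0 1; 0 0 0 0 0 0 1' >/dev/null; python3 -c "
from h import *
where()"; done
```

```text
depth 30.61 lat -0.19 up -0.11 axial F -0.67 F [ 0.3 -0.  -1. ] rot [-0.01  0.04  0.03]
depth 31.61 lat -0.18 up -0.13 axial F 0.10 F [-0.7  0.5 -1.5] rot [-0.01  0.04  0.03]
depth 32.48 lat -0.16 up -0.19 axial F 0.81 F [-1.1  0.5 -0.7] rot [-0.01  0.06  0.03]
```

```bash
for i in 1 2 3; do python3 -m jog '-0.01 0 0 0 0 0 1; 0 0 0 0 0 0 1' >/dev/null; python3 -c "
from h import *
where()"; done
```

```text
depth 33.39 lat -0.17 up -0.27 axial F 2.82 F [-2.8 -0.8  0.6] rot [-0.01  0.07  0.03]
depth 34.48 lat -0.17 up -0.25 axial F 2.67 F [-2.6  0.4  0.6] rot [-0.01  0.06  0.03]
depth 35.48 lat -0.14 up -0.24 axial F 3.68 F [-3.7  0.9  0.7] rot [-0.01  0.06  0.03]
```

```bash
for i in 1 2; do python3 -m jog '-0.01 0 0 0 0 0 1; 0 0 0 0 0 0 1' >/dev/null; python3 -c "
from h import *
where()"; done;  python3 -m jog '-0.007 0 0 0 0 0 1; 0 0 0 0 0 0 1' >/dev/null; python3 -c "
from h import *
where()"
```

```text
depth 36.47 lat -0.17 up -0.27 axial F 4.60 F [-4.5  1.   1. ] rot [-0.01  0.07  0.03]
depth 37.48 lat -0.15 up -0.24 axial F 5.17 F [-4.7  0.8  2.1] rot [-0.01  0.06  0.03]
depth 38.13 lat -0.16 up -0.24 axial F 5.14 F [-4.9  0.2  1.4] rot [-0.01  0.07  0.03]
```

```bash
python3 -m jog '-0.004 0 0 0 0 0 1; 0 0 0 0 0 0 1' >/dev/null; python3 -c "
from h import *
where()"; python3 -m jog '-0.003 0 0 0 0 0 1; 0 0 0 0 0 0 1' >/dev/null; python3 -c "
from h import *
where()"; python3 -m jog '0 0 0 0 0 0 1; 0 0 0 0 0 0 1; 0 0 0 0 0 0 1; 0 0 0 0 0 0 1; 0 0 0 0 0 0 1' >/dev/null; python3 -c "
from h import *
where()"
```

```text
depth 38.47 lat -0.14 up -0.26 axial F 5.71 F [-5.3 -0.6  2.2] rot [-0.01  0.07  0.03]
depth 38.61 lat -0.15 up -0.33 axial F 7.10 F [-6.9  0.4  1.7] rot [-0.01  0.1   0.03]
depth 38.60 lat -0.18 up -0.34 axial F 6.66 F [-6.3 -0.5  2.3] rot [-0.01  0.1   0.03]
```

At the hard stop with about 7 N. I'll hold a little longer, then withdraw straight back.

```bash
python3 -m jog '0 0 0 0 0 0 1; 0 0 0 0 0 0 1; 0 0 0 0 0 0 1; 0 0 0 0 0 0 1; 0 0 0 0 0 0 1' >/dev/null; python3 -m jog '0.05 0 0 0 0 0 1; 0.1 0 0 0 0 0 1; 0.15 0 0 0 0 0 1; 0.2 0 0 0 0 0 1; 0.3 0 0 0 0 0 1'; python3 - <<'E'
from h import *
where()
st=plan([440,0,420],[180,0,185],5,1)
o=np.array([498.3,256.6]);d=np.array([np.cos(np.radians(15.9)),np.sin(np.radians(15.9))])
p=o+d*40.3
plan([*p,262],[180,0,195.9],6,1,start=st)
E
```

```text
time: 22.9
tool_pos: [505.3, -36.0, 300.8]
tcp_rot: [-180.0, -19.9, -179.7]
ft_force: [-0.4, 0.4, -0.3]
finger_gap: 10.3
grip_force: 88.1
depth -41.32 lat -0.25 up 0.43 axial F 0.28 F [-0.4  0.4 -0.3] rot [ 0.01 -0.07  0.03]
0.2 0.07 -0.18 0.003 -0.066 -0.016 1; 0.19 0.08 -0.19 0.003 -0.066 -0.016 1; 0.18 0.08 -0.21 0.003 -0.067 -0.015 1; 0.16 0.08 -0.22 0.002 -0.066 -0.015 1; 0.14 0.08 -0.23 0.003 -0.067 -0.016 1
end [4.398e+02 3.000e-01 4.204e+02] [-179.97    0.   -175.  ]
-0.2 0.43 0.26 0 0 -0.03 1; -0.21 0.42 0.26 0 0 -0.03 1; -0.23 0.42 0.27 0 0 -0.03 1; -0.24 0.41 0.26 0 0 -0.031 1; -0.25 0.4 0.27 0 0 -0.03 1
-0.27 0.39 0.26 0 0 -0.031 1
end [537.1 267.4 262.2] [-179.97   -0.   -164.08]
```

```bash
python3 -m jog '0.2 0.07 -0.18 0.003 -0.066 -0.016 1; 0.19 0.08 -0.19 0.003 -0.066 -0.016 1; 0.18 0.08 -0.21 0.003 -0.067 -0.015 1; 0.16 0.08 -0.22 0.002 -0.066 -0.015 1; 0.14 0.08 -0.23 0.003 -0.067 -0.016 1' >/dev/null
python3 -m jog '-0.2 0.43 0.26 0 0 -0.03 1; -0.21 0.42 0.26 0 0 -0.03 1; -0.23 0.42 0.27 0 0 -0.03 1; -0.24 0.41 0.26 0 0 -0.031 1; -0.25 0.4 0.27 0 0 -0.03 1' >/dev/null
python3 -m jog '-0.27 0.39 0.26 0 0 -0.031 1; 0 0 0 0 0 0 1; 0 0 0 0 0 0 1; 0 0 0 0 0 0 1'
python3 - <<'E'
from h import *
o=np.array([498.3,256.6]);d=np.array([np.cos(np.radians(15.9)),np.sin(np.radians(15.9))])
p=o+d*40.3
plan([537.0,267.8,202],[180,0,195.9],4,1,dec=3)
E
```

```text
time: 24.65
tool_pos: [537.9, 266.8, 263.5]
tcp_rot: [180.0, 0.1, -164.1]
ft_force: [-0.2, -0.3, -1.1]
finger_gap: 10.4
grip_force: 88.1
0.002 0.003 0.154 0.0001 0.0002 -0.0002 1; 0.002 0.003 0.154 0.0001 0.0002 -0.0002 1; 0.001 0.003 0.154 0.0001 0.0003 -0.0002 1; 0.002 0.003 0.153 0 0.0002 -0.0001 1
end [537.  267.8 202. ] [ 180.     0.  -164.1]
```

```bash
python3 -m jog '0.002 0.003 0.154 0 0 0 1; 0.002 0.003 0.154 0 0 0 1; 0.002 0.003 0.154 0 0 0 1; 0.002 0.003 0.153 0 0 0 1; 0 0 0 0 0 0 1';python3 -m jog '0 0 0 0 0 0 1'; python3 -c "
from h import *
plan([537.0,267.8,193.5],[180,0,195.9],2,1,dec=3)"
```

```text
time: 25.28
tool_pos: [535.3, 268.1, 197.8]
tcp_rot: [-180.0, -0.3, -164.1]
ft_force: [-0.8, -0.2, -1.2]
finger_gap: 10.2
grip_force: 88.1
time: 25.4
tool_pos: [536.5, 268.6, 200.4]
tcp_rot: [180.0, -0.1, -164.1]
ft_force: [1.2, -0.4, -0.4]
finger_gap: 9.9
grip_force: 88.1
-0.001 -0.004 0.035 0.0001 -0.0008 0.0002 1; -0.002 -0.005 0.034 0.0002 -0.0009 0.0002 1
end [537.  267.8 193.5] [-180.     0.  -164.1]
```

```bash
python3 -m jog '-0.001 -0.004 0.03 0 0 0 1; -0.002 -0.004 0.03 0 0 0 1; 0 0 0 0 0 0 1; 0 0 0 0 0 0 1';for i in 1 2 3; do python3 -m jog '0 0 0.008 0 0 0 1; 0 0 0 0 0 0 1' | grep -E 'tool|ft|rot'; done
```

```text
time: 25.9
tool_pos: [536.8, 267.8, 194.4]
tcp_rot: [180.0, -0.1, -164.1]
ft_force: [-0.1, -0.4, -1.4]
finger_gap: 9.9
grip_force: 88.1
tool_pos: [536.8, 267.8, 193.4]
tcp_rot: [180.0, -0.1, -164.1]
ft_force: [-0.1, -0.1, -0.2]
tool_pos: [536.8, 267.8, 192.6]
tcp_rot: [180.0, -0.1, -164.1]
ft_force: [-0.3, 0.2, -1.1]
tool_pos: [536.9, 267.8, 192.1]
tcp_rot: [180.0, -0.1, -164.1]
ft_force: [-1.2, -0.5, 2.3]
```

Contact. I'll go slightly further, release, rise and check.

```bash
python3 -m jog '0 0 0.004 0 0 0 1; 0 0 0 0 0 0 1; 0 0 0 0 0 0 0.6; 0 0 0 0 0 0 0.2; 0 0 0 0 0 0 -0.2' ; python3 -m jog '0 0 0 0 0 0 -0.2; 0 0 0 0 0 0 -0.2; 0 0 -0.15 0 0 0 -0.2; 0 0 -0.4 0 0 0 -0.2; 0 0 -0.4 0 0 0 -0.2'; python3 -m jog '0.3 0 -0.3 0 0 0 -0.2; 0.3 0 -0.3 0 0 0 -0.2; 0 0 0 0 0 0 -0.2; 0 0 0 0 0 0 -0.2'; python3 - <<'E'
from h import *
s=snapshot("wrist");cv2.imwrite("pics/w9.png",s["img"][:,:,::-1])
for n,x,y,z in [("tip",139,0,36),("tail",-11,0,36),("r1",16,0,33),("hood",-30,0,95)]:
    c,k=np.cos(np.radians(15.9)),np.sin(np.radians(15.9));print(n,proj(s,[498.3+c*x-k*y,256.6+k*x+c*y,z]))
E
```

```text
time: 27.28
tool_pos: [536.8, 267.7, 191.3]
tcp_rot: [180.0, -0.1, -164.1]
ft_force: [-0.7, -0.2, -0.2]
finger_gap: 50.7
grip_force: 0.0
time: 27.9
tool_pos: [536.9, 267.7, 288.4]
tcp_rot: [180.0, -0.1, -164.1]
ft_force: [0.4, 0.0, -0.7]
finger_gap: 51.3
grip_force: 0.0
time: 28.4
tool_pos: [479.6, 251.4, 347.0]
tcp_rot: [180.0, -0.0, -164.1]
ft_force: [0.0, 0.4, -0.4]
finger_gap: 51.4
grip_force: 0.0
tip [314.95342003 388.35894157]
tail [315.15116085 229.7023414 ]
r1 [315.09494223 260.46700818]
hood [315.61407308 229.30314188]
```

View pics/w9.png

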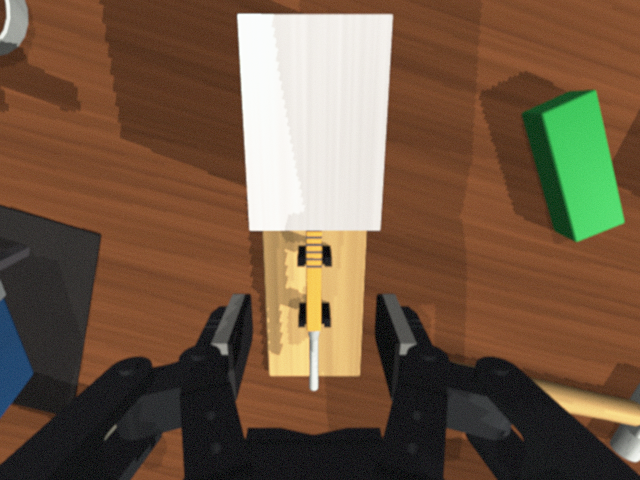

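The stylus lies in both notches. Its tip is at (314,389), against an expected (315,388.4), and its tail meets the hood edge in this view exactly as predicted, so it is clear of the hood. The robot is touching nothing, so I'll hand in.

```bash
python3 -c "
from bench import *
print(hand_in())"
```

```text
the job is handed in; nothing more can be done
None
```

The red reset button was pressed to its hard stop at about 7 N for over a second, the stylus lies across both rests with its tip pointing away from the hood, and the job was handed in at about 28 s; the hand-in returned no verdict.

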